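Carry the cured lacquer samples to the polishing rack in the same order

TASK

The four lacquer samples in the wooden drying rack have cured: move them to the wire holders of the blue polishing tray, each fully down in a slot of its own, upright and square to the tray. They carry no labels and our recipe list goes by their place in the row, so keep them in the same order from left to right as you found them, and lower them in rather than dropping them.

Things in the scene. Friction and masses are not known exactly. Their poses are not given: they have to be found in the camera images.
- black_sample: black lacquer sample board, 60 mm wide (its x), 8 mm thick (its y), 80 mm tall (its z), 50 g, a disc of cream eggshell on both faces, bare wooden foot. Origin: centre of its underside. Starts upright in any one of the drying rack's four slots, axes parallel to the rack's. Can be gripped from above by its side edges, 60 mm apart along its x
- red_sample: red lacquer sample board, 60 mm wide (its x), 8 mm thick (its y), 80 mm tall (its z), 50 g, a slanting band of cream eggshell on both faces, bare wooden foot. Origin: centre of its underside. Starts upright in any one of the drying rack's four slots, axes parallel to the rack's. Can be gripped from above by its side edges, 60 mm apart along its x
- gold_sample: ochre-gold lacquer sample board, 60 mm wide (its x), 8 mm thick (its y), 80 mm tall (its z), 50 g, cross bars of cream eggshell on both faces, bare wooden foot. Origin: centre of its underside. Starts upright in any one of the drying rack's four slots, axes parallel to the rack's. Can be gripped from above by its side edges, 60 mm apart along its x
- green_sample: dark green lacquer sample board, 60 mm wide (its x), 8 mm thick (its y), 80 mm tall (its z), 50 g, a diamond of cream eggshell on both faces, bare wooden foot. Origin: centre of its underside. Starts upright in any one of the drying rack's four slots, axes parallel to the rack's. Can be gripped from above by its side edges, 60 mm apart along its x
- drying_rack: fixed wooden rack, 84 mm (x) by 218 mm (y), with half-round battens, left or right of the polishing rack. Origin: centre of its underside; x away from the robot, y left along the row; turned up to 0.5 rad. Slot centres at x = 0, y = +67.5, +22.5, -22.5, -67.5 mm (left to right); slots 10 mm wide, floor 10 mm above the bench, batten tops at 37.5 mm
- polishing_rack: fixed blue drip tray, 96 mm (x) by 206 mm (y), with steel-wire holders, empty. Origin: centre of its underside; x away from the robot, y left along the row. Slots at x = 0, y = +67.5, +22.5, -22.5, -67.5 mm (left to right), 9.4 mm wide below 26 mm, flaring to 29 mm at the wires' top, 46.5 mm high. A sample stands on the tray floor 5 mm above the bench, its width along the rack's x
Things that resemble listed ones, but are neither listed nor needed, are in the scene too. Of the things that look like the green_sample, the larger one is meant.

How it is judged (in metres and radians):
At the end, for the whole second after the job is handed in: Each sample stands at rest in the polishing-rack slot with the same number from the left as its old slot (so shifted 252 to 292 mm from its start): within 8 mm of a slot centre along the row, 12 mm across, underside under 10 mm high, tilt under 0.18 rad, turned under 0.2 rad from the rack ((y of black_sample in the frame of polishing_rack between 0.0595 and 0.0755 m or y of black_sample in the frame of polishing_rack between 0.0145 and 0.0305 m or y of black_sample in the frame of polishing_rack between -0.0305 and -0.0145 m or y of black_sample in the frame of polishing_rack between -0.0755 and -0.0595 m) and distance of black_sample from where it was at the start of the episode between 0.252 and 0.292 m and x of black_sample in the frame of polishing_rack between -0.012 and 0.012 m and z of each of black_sample, red_sample, gold_sample, green_sample in the frame of polishing_rack below 0.01 m and angle between each of black_sample, red_sample, gold_sample, green_sample's own z axis and vertical below 0.18 rad and angle between the x axis of each of black_sample, red_sample, gold_sample, green_sample and the x axis of polishing_rack, either way round below 0.2 rad and linear speed of each of black_sample, red_sample, gold_sample, green_sample below 0.02 m/s and angular speed of each of black_sample, red_sample, gold_sample, green_sample below 0.6 rad/s and (y of red_sample in the frame of polishing_rack between 0.0595 and 0.0755 m or y of red_sample in the frame of polishing_rack between 0.0145 and 0.0305 m or y of red_sample in the frame of polishing_rack between -0.0305 and -0.0145 m or y of red_sample in the frame of polishing_rack between -0.0755 and -0.0595 m) and distance of red_sample from where it was at the start of the episode between 0.252 and 0.292 m and x of red_sample in the frame of polishing_rack between -0.012 and 0.012 m and (y of gold_sample in the frame of polishing_rack between 0.0595 and 0.0755 m or y of gold_sample in the frame of polishing_rack between 0.0145 and 0.0305 m or y of gold_sample in the frame of polishing_rack between -0.0305 and -0.0145 m or y of gold_sample in the frame of polishing_rack between -0.0755 and -0.0595 m) and distance of gold_sample from where it was at the start of the episode between 0.252 and 0.292 m and x of gold_sample in the frame of polishing_rack between -0.012 and 0.012 m and (y of green_sample in the frame of polishing_rack between 0.0595 and 0.0755 m or y of green_sample in the frame of polishing_rack between 0.0145 and 0.0305 m or y of green_sample in the frame of polishing_rack between -0.0305 and -0.0145 m or y of green_sample in the frame of polishing_rack between -0.0755 and -0.0595 m) and distance of green_sample from where it was at the start of the episode between 0.252 and 0.292 m and x of green_sample in the frame of polishing_rack between -0.012 and 0.012 m); the robot touches nothing.
It fails at once if the black sample is dropped into the polishing rack (falls faster than 0.7 m/s, about 25 mm of free fall) instead of being lowered (linear speed of black_sample above 0.7 m/s and z of black_sample in the frame of polishing_rack below 0.045 m and y of black_sample in the frame of polishing_rack between -0.1 and 0.1 m and x of black_sample in the frame of polishing_rack between -0.04 and 0.04 m).
It fails at once if the red sample is dropped into the polishing rack (falls faster than 0.7 m/s, about 25 mm of free fall) instead of being lowered (linear speed of red_sample above 0.7 m/s and z of red_sample in the frame of polishing_rack below 0.045 m and y of red_sample in the frame of polishing_rack between -0.1 and 0.1 m and x of red_sample in the frame of polishing_rack between -0.04 and 0.04 m).
It fails at once if the gold sample is dropped into the polishing rack (falls faster than 0.7 m/s, about 25 mm of free fall) instead of being lowered (linear speed of gold_sample above 0.7 m/s and z of gold_sample in the frame of polishing_rack below 0.045 m and y of gold_sample in the frame of polishing_rack between -0.1 and 0.1 m and x of gold_sample in the frame of polishing_rack between -0.04 and 0.04 m).
It fails at once if the green sample is dropped into the polishing rack (falls faster than 0.7 m/s, about 25 mm of free fall) instead of being lowered (linear speed of green_sample above 0.7 m/s and z of green_sample in the frame of polishing_rack below 0.045 m and y of green_sample in the frame of polishing_rack between -0.1 and 0.1 m and x of green_sample in the frame of polishing_rack between -0.04 and 0.04 m).
It also fails if it takes over 93 s, if anything falls off the work surface, if the arm or the gripper's body presses on something with over 40 N, if the wrist force passes 120 N, or if a joint passes its speed limit or range.

ROBOT

A 6-joint arm with a two-finger parallel gripper is mounted at the origin on a cart in front of the work surface, level with it; the furniture and walls round the work are solid. World frame = base frame: x ahead of the robot, y to its left, z up, the work surface at z = 0. Lengths are in m, angles in degrees, forces in N, time in s.
With the tool pointing down it reaches from about 0.4 to 0.825 m from the base axis. Payload 7 kg.
Tool frame: the origin (TCP) lies midway between the tips of the shut fingers; the grasp point (between the pads) lies 19 mm behind it; z points along the fingers, y is the line along which they close (so a half turn about z gives the same grasp; the last joint's range is limited). The gripper opens to 88 mm and grips with 3 to 60 N. Pads are 19 mm wide; open, the fingers measure 130 mm over their backs; the gripper's body (78 mm by 193 mm) begins 47 mm behind the grasp point.
Start: joints at [55.869, 20.546, 0.682, 0, -70.136, -16.507], TCP at [0.522, 0.428, 0.203] pointing down, gripper open.
Joint ranges: [-176.03, 176.03], [-82.01, 121.73], [-58.28, 71.71], [-173.87, 95.51], [-174.79, -0.11], [-173.66, 173.66]. Speed limits (degrees/s): [136.94, 136.94, 172.46, 180, 180, 180].

INTERFACE

Orientations are given as [roll, pitch, yaw] about the fixed x, y, z axes, in that order (R = Rz(yaw) Ry(pitch) Rx(roll)).
In Python, from plant import r gives the robot as it stands.
- The arm moves only by the tool carry_out, never from a script. Its argument "deltas" is a list of rows, each a list of 3 entries, a list of its own where there are three numbers: the opening, from 0 (shut) to 1 (fully open), then the shift along the tool's x, y, z in mm, then the turn, a rotation vector about the tool's x, y, z in rad. In form: [[gripper, [tx, ty, tz], [rx, ry, rz]], ...]. A call has 1 to 12 rows; each row is the pose to reach, as a shift and turn from the pose commanded when the call began, along the tool's axes at that moment; what a row does not reach only later rows make up. A row lasts 1/10 s, in which the tool goes at most 50 mm and 8.59 degrees, less where a joint would pass 70% of its speed; a pose out of reach is approached as far as the arm can. A call with a gripper value outside its range is refused whole. The fingers move at their own pace and stop on an object; "squeeze" is the grip in N (left out, the last holds). Time passes only in rows, so rows that repeat a pose let the fingers close. It gives the time, the measured TCP pose, the force, the opening and the grip force at its end, in the units of the state.
- r.get_state(): the state, without advancing time (a new reading comes with each control period).
- r.capture(name): name is "scene" or "top"; returns (picture, depth): 420x560x3 uint8, red, green, blue; 420x560 float32, m along the optical axis (not along the pixel's ray), 0 where there is no reading.
- r.get_calibration(name): a dict with "fov_y" (degrees; the focal length in pixels is half the picture's height over the tangent of half this angle, whatever the lens; pixels are square), "cx", "cy" (the principal point, pixels), "distortion" ([k1, k2, p1, p2, k3] as OpenCV has them; the pictures are not rectified), "view" (4x4, takes a point from world to camera coordinates). Camera axes: x right, y down, z forward; pixel columns grow to the right and rows downward; lengths in m; the calibration is good to about 2 mm. A picture is of the moment at which its call begins. get_calibration takes no time and is no camera call.
- r.close_job(): hands the job in; it is judged then, once.
The state is a dict: "time_s": time; "joints": joint angles; "qd": joint speeds; "joint_torque": joint torques, N m; "tcp_pos": TCP position; "eef_rot": TCP orientation; "contact_force": force on the tool from outside, world axes, zero at the start; "moment": the same for the moment, N m; "gripper_width": finger opening in m; "gripper_force": force on a finger pad.
Only numpy, scipy, OpenCV 4.12 (cv2) and the standard library are available. Lean on these libraries where they do the work, as an engineer would, in place of code of your own. Each camera call takes 0.05 s, during which the arm holds its last target. There are 200 camera calls.

## Working session

There is one attempt and no reset: what is moved stays moved. The work goes in short steps, Python scripts to look and compute and a tool call to move; the robot and the scene stay as the last step left them, time stands still between calls to the robot, and variables do not carry over. Pictures are saved under pics/ and viewed, at most 14 in all, crops included, and the job is handed in when it is done.

Besides the shell and the picture viewer there is one more tool, called after ">>>" by a JSON object that holds its "name" and its "arguments". carry_out: Moves the arm, as the interface text tells. Its arguments: {"type":"object","properties":{"deltas":{"type":"array"},"squeeze":{"type":"number"}},"required":["deltas"]}

```bash
mkdir -p pics; ls
python3 - <<'E'
from plant import r
import cv2,numpy as np
print(r.get_state())
for n in("scene","top"):
    p,d=r.capture(n);cv2.imwrite(f"pics/{n}0.png",p[:,:,::-1]);np.save(f"pics/{n}0.npy",d);print(n,r.get_calibration(n))
E
```

```text
pics
{'time_s': 0.0, 'joints': array([ 5.58697078e+01,  2.05906738e+01,  6.34420694e-01, -1.89112500e-02,
       -7.01352519e+01, -1.65075194e+01]), 'qd': array([-0.06875054, -0.11671426,  0.04080909,  0.07111465, -0.04941409,
        0.04715515]), 'joint_torque': array([-4.62436583e-04, -5.82707262e+01,  2.93060392e+01,  6.99741796e+00,
        6.98655771e-03, -1.49924936e-04]), 'tcp_pos': array([0.52149631, 0.42774993, 0.20184002]), 'eef_rot': array([ 1.79907215e+02, -8.95758163e-03, -5.06442446e+01]), 'contact_force': array([ 0.34334586, -0.63488656,  0.54236384]), 'moment': array([ 0.00812281, -0.00400845, -0.02032854]), 'gripper_force': 0.0, 'gripper_width': 0.08760439952073558}
scene {'fov_y': 55.55421482451758, 'cx': 279.99101907140823, 'cy': 203.55744440136957, 'distortion': array([0.01868454, 0.        , 0.        , 0.        , 0.        ]), 'view': array([[ 0.61979499, -0.78453172, -0.01908274, -0.26802105],
       [-0.51674585, -0.38969694, -0.76230573,  0.2980997 ],
       [ 0.59061654,  0.4823342 , -0.64693572,  0.59278045],
       [ 0.        ,  0.        ,  0.        ,  1.        ]])}
top {'fov_y': 54.76123969060373, 'cx': 277.9641974845865, 'cy': 208.97112952787614, 'distortion': array([-0.01890442,  0.        ,  0.        ,  0.        ,  0.        ]), 'view': array([[ 0.00293143, -0.99989713,  0.01404069,  0.04119947],
       [-0.98040727, -0.00563919, -0.19690044,  0.48198455],
       [ 0.19695936, -0.01318839, -0.98032295,  0.80415866],
       [ 0.        ,  0.        ,  0.        ,  1.        ]])}
```

View pics/scene0.png

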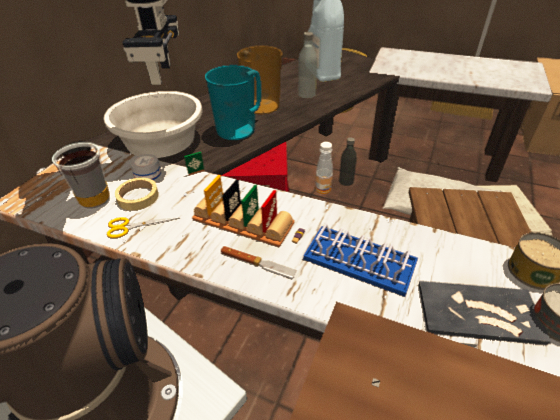

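View pics/top0.png

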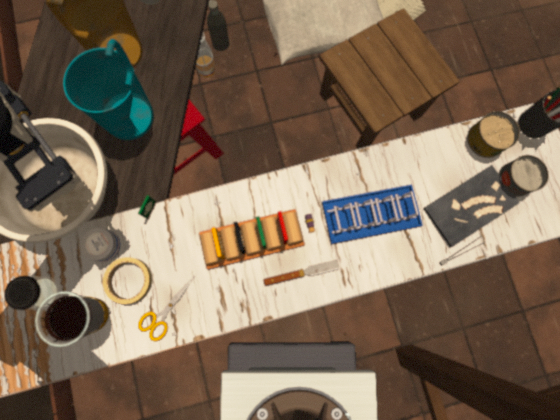

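The scene and top views show gold, black, green and red from left to right in the drying rack (top view ~(216,242), (239,240), (261,234), (283,228)). The blue tray is to the right at ~(373,214), and the small green decoy is at (148,207). Next I'll enlarge both views.

Run:
```python
import cv2
a=cv2.imread("pics/top0.png")[180:275,190:430];cv2.imwrite("pics/c1.png",cv2.resize(a,None,fx=3.3,fy=3.3,interpolation=2))
a=cv2.imread("pics/scene0.png")[165:300,185:425];cv2.imwrite("pics/c2.png",cv2.resize(a,None,fx=3.3,fy=3.3,interpolation=2))
```

```text
(no output)
```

View pics/c1.png

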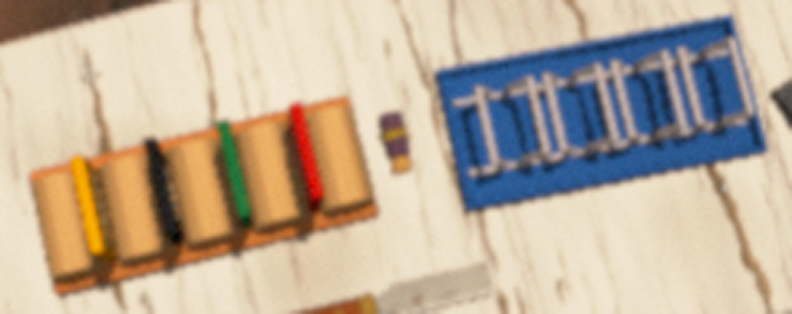

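View pics/c2.png

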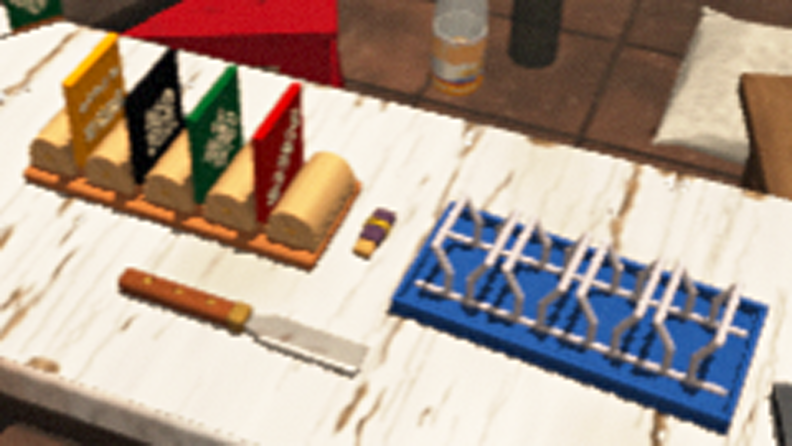

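The top crop has rack corners at (32,173), (348,97), (377,214), (60,293) and tray corners at (437,72), (731,16), (766,152), (469,211). In the scene crop the board tops run gold (66,82)-(117,35) to red (256,130)-(300,85). I'll triangulate these and check them against depth.

```bash
cat > h.py <<'E'
from plant import r
import cv2,numpy as np
def cam(n):
    c=r.get_calibration(n);f=210/np.tan(np.radians(c["fov_y"])/2)
    return np.array([[f,0,c["cx"]],[0,f,c["cy"]],[0,0,1]]),c["distortion"],c["view"]
def und(n,p):
    K,D,V=cam(n);return cv2.undistortPoints(np.array(p,float).reshape(-1,1,2),K,D)[:,0]
def tri(pt,ps):
    X=cv2.triangulatePoints(cam("top")[2][:3],cam("scene")[2][:3],und("top",pt).T,und("scene",ps).T);return (X[:3]/X[3]).T
def onz(n,p,z):
    V=cam(n)[2];R=V[:3,:3];c=-R.T@V[:3,3];d=np.c_[und(n,p),np.ones(len(p))]@R
    return c+d*((z-c[2])/d[:,2])[:,None]
def cloud(n,d):
    v,u=np.mgrid[:420,:560];V=cam(n)[2];P=np.c_[und(n,np.c_[u.ravel(),v.ravel()]),np.ones(u.size)]*d.reshape(-1,1)
    return ((P-V[:3,3])@V[:3,:3]).reshape(420,560,3)
def proj(n,P):
    K,D,V=cam(n);return cv2.projectPoints(np.array(P,float),cv2.Rodrigues(V[:3,:3])[0],V[:3,3],K,D)[0][:,0]
E
python3 - <<'E'
from h import *
np.set_printoptions(precision=4,suppress=True)
T=lambda p:(np.array(p)+.5)/3.3-.5+[190,180]
S=lambda p:(np.array(p)+.5)/3.3-.5+[185,165]
# board tops: mid far end, mid near end
t=[(80,158),(101,258),(153,140),(177,243),(226,122),(244,225),(298,105),(318,207)]
s=[(117,35),(66,82),(176,50),(132,97),(237,68),(194,115),(300,85),(256,130)]
P=tri(T(t),S(s));print("boards\n",P)
t=[(437,72),(731,16),(766,152),(469,211)];s=[(452,203),(768,305),(733,418),(393,300)]
Q=tri(T(t),S(s));print("tray\n",Q,Q.mean(0))
for z in(0,.01):
    for c in ([(32,173),(348,97),(377,214),(60,293)],t):
        q=onz("top",T(c),z);e=q[0]-q[1]+q[3]-q[2];g=q[0]+q[1]-q[2]-q[3]
        print(z,q[:,:2].mean(0),np.degrees(np.arctan2(-e[0],e[1])),np.degrees(np.arctan2(g[1],g[0])),np.linalg.norm(e)/2,np.linalg.norm(g)/2)
for n in("top","scene"):
    C=cloud(n,np.load(f"pics/{n}0.npy"));m=(C[...,2]>.08)&(C[...,2]<.096)&(C[...,0]>.4)&(C[...,0]<.62)&(C[...,1]<.3)&(C[...,1]>-.3)
    k,L=cv2.connectedComponents(m.astype(np.uint8))
    for i in range(1,k):
        A=C[L==i]
        if len(A)>8: print(n,len(A),A.mean(0),A.min(0),A.max(0))
    m=(C[...,2]>.004)&(C[...,2]<.06)&(C[...,0]>.38)&(C[...,0]<.68)&(C[...,1]<.3)&(C[...,1]>-.3)
    k,L=cv2.connectedComponents(m.astype(np.uint8))
    for i in range(1,k):
        A=C[L==i]
        if len(A)>200: q=cv2.minAreaRect(A[:,:2].astype(np.float32)*1000);print(n,len(A),q)
E
```

```text
boards
 [[0.4361 0.1695 0.0898]
 [0.3764 0.1544 0.095 ]
 [0.4471 0.1261 0.0904]
 [0.3865 0.1086 0.0982]
 [0.4583 0.0828 0.0888]
 [0.3981 0.069  0.0956]
 [0.469  0.0394 0.0887]
 [0.4077 0.0262 0.0993]]
tray
 [[ 0.507  -0.0548  0.0114]
 [ 0.5462 -0.2541  0.013 ]
 [ 0.4541 -0.2724  0.0144]
 [ 0.414  -0.0741  0.0123]] [ 0.4803 -0.1639  0.0128]
0 [0.4256 0.0996] 14.153159381641334 14.30319410765335 0.21542982933573696 0.08141402789452308
0 [ 0.4822 -0.1666] 11.349452641257916 11.219224634985821 0.20610495393339026 0.09609893150406049
0.01 [0.4244 0.0991] 14.153159381641322 14.303194107653354 0.21298913974580302 0.08049165622960815
0.01 [ 0.4803 -0.1641] 11.349452641257923 11.219224634985787 0.20376990953842355 0.09501018876843781
top 129 [0.4419 0.0361 0.0894] [0.4129 0.0258 0.0806] [0.4717 0.0458 0.0939]
top 125 [0.4302 0.0792 0.0895] [0.4014 0.0691 0.0809] [0.4594 0.0896 0.0928]
top 109 [0.4244 0.1239 0.0895] [0.4008 0.1141 0.0828] [0.4487 0.133  0.0931]
top 70 [0.4189 0.1677 0.0887] [0.4005 0.1611 0.0804] [0.4384 0.1741 0.0926]
top 3353 ((481.7266540527344, -163.31509399414062), (98.07514190673828, 207.9874267578125), 11.443408966064453)
top 2651 ((430.3092346191406, 83.01741027832031), (84.67664337158203, 180.09072875976562), 13.478130340576172)
top 388 ((409.22869873046875, 190.32882690429688), (70.65534210205078, 32.083763122558594), 17.441743850708008)
scene 73 [0.4187 0.1678 0.0864] [0.4012 0.1606 0.08  ] [0.4383 0.1773 0.0905]
scene 92 [0.4234 0.1228 0.0868] [0.4001 0.114  0.0801] [0.4497 0.1335 0.0906]
scene 120 [0.4283 0.0779 0.0865] [0.401  0.0698 0.08  ] [0.4593 0.0898 0.0914]
scene 117 [0.4385 0.0344 0.0868] [0.4117 0.0264 0.0802] [0.4711 0.0474 0.0912]
scene 2565 ((419.2178039550781, 96.76201629638672), (83.88939666748047, 215.5772705078125), 18.053674697875977)
scene 2805 ((482.5207214355469, -162.10238647460938), (99.4080810546875, 207.41964721679688), 10.866850852966309)
```

Run:
```python
from h import *
np.set_printoptions(precision=4,suppress=True)
for n in("top","scene"):
    C=cloud(n,np.load(f"pics/{n}0.npy"));m=(C[...,2]>.084)&(C[...,2]<.096)&(C[...,0]>.34)&(C[...,0]<.62)&(C[...,1]<.21)&(C[...,1]>-.3)
    k,L=cv2.connectedComponents(m.astype(np.uint8))
    for i in range(1,k):
        A=C[L==i]
        if len(A)>8: print(n,len(A),np.median(A[:,2]),cv2.minAreaRect(A[:,:2].astype(np.float32)*1000))
    m=(C[...,2]>.028)&(C[...,2]<.06)&(C[...,0]>.40)&(C[...,0]<.6)&(C[...,1]<-.06)&(C[...,1]>-.28)
    A=C[m];a=np.radians(11.3);R=np.array([[np.cos(a),-np.sin(a)],[np.sin(a),np.cos(a)]])
    q=(A[:,:2]-[.4805,-.1640])@R*1000
    print(n,len(A),A[:,2].max(),cv2.minAreaRect(A[:,:2].astype(np.float32)*1000),q.min(0),q.max(0))
    h=A[:,2]>.038;print(np.histogram(q[h,1],np.arange(-100,101,5))[0])
```

```text
top 125 0.0895376246628181 ((442.052978515625, 36.00056457519531), (60.402259826660156, 7.951507091522217), 13.938666343688965)
top 123 0.08972392193072283 ((431.07525634765625, 79.34175109863281), (59.914100646972656, 7.928737640380859), 14.062043190002441)
top 129 0.08976394216960268 ((419.77130126953125, 122.89764404296875), (59.24251937866211, 8.013933181762695), 14.293268203735352)
top 100 0.08950107495452662 ((409.0165100097656, 165.68446350097656), (60.11089324951172, 6.3679704666137695), 14.175493240356445)
top 609 0.05037790791458461 ((482.11962890625, -162.6214599609375), (53.190216064453125, 174.3466796875), 11.33726692199707) [-24.7436 -86.1346] [28.4756 88.1981]
[ 0  0 10 52  7  0  0  0  1 21 40 12 51  6  0  0  0  1 24 37 12 52  6  0
  0  0  1 22 37 11 50  6  0  0  0  1 24 37  0  0]
scene 97 0.08805855831010918 ((408.3021240234375, 166.8110809326172), (60.45819854736328, 10.431002616882324), 11.994537353515625)
scene 89 0.08826737657912748 ((419.309814453125, 123.05653381347656), (57.87761306762695, 9.698554992675781), 16.229307174682617)
scene 91 0.08806915443136064 ((429.38287353515625, 79.39241027832031), (59.15064239501953, 8.888153076171875), 13.114407539367676)
scene 93 0.08832645778209836 ((441.43115234375, 36.03013610839844), (60.356998443603516, 8.574710845947266), 14.6272611618042)
scene 661 0.04764880351616091 ((481.97674560546875, -163.34133911132812), (54.783870697021484, 173.47303771972656), 10.455246925354004) [-25.5641 -86.335 ] [30.0917 86.8877]
[ 0  0 15 51  0  0  0  0  0 39 25 20 40  1  0  0  0  2 41 20 25 35  0  0
  0  0  2 43 15 25 31  1  0  0  0  1 42 12  0  0]
```

```bash
cat >> h.py <<'E'
from scipy.spatial.transform import Rotation as Ro
np.set_printoptions(precision=4,suppress=True)
DY,TY=-75.9,-78.7
B=dict(gold=(.4088,.1661),black=(.4197,.1229),green=(.4308,.0794),red=(.4418,.0360))
c=np.array([.4819,-.1630]);a=np.radians(11.3)
S={k:c+s*np.array([-np.sin(a),np.cos(a)]) for k,s in zip(B,(.0675,.0225,-.0225,-.0675))}
def delta(xy,z,yaw,s=None):
    s=s or r.get_state();R=Ro.from_euler('xyz',s["eef_rot"],degrees=True);G=Ro.from_euler('xyz',[180,0,yaw],degrees=True)
    return R.inv().apply(np.r_[xy,z]-s["tcp_pos"])*1000,(R.inv()*G).as_rotvec()
E
python3 -c "
from h import *
print(S);print(delta(B['gold'],.15,DY))"
```

```text
{'gold': array([ 0.4687, -0.0968]), 'black': array([ 0.4775, -0.1409]), 'green': array([ 0.4863, -0.1851]), 'red': array([ 0.4951, -0.2292])}
(array([130.843 , 253.0125,  52.3262]), array([ 0.0014, -0.0004,  0.4408]))
```

>>> {"name": "carry_out", "arguments": {"deltas": [[1, [13, 25, 5], [0, 0, 0.05]], [1, [33, 63, 13], [0, 0, 0.12]], [1, [52, 101, 21], [0, 0, 0.19]], [1, [72, 139, 29], [0, 0, 0.26]], [1, [92, 177, 37], [0, 0, 0.33]], [1, [111, 215, 45], [0, 0, 0.4]], [1, [125, 240, 50], [0, 0, 0.44]], [1, [131, 253, 52], [0.001, 0, 0.441]], [1, [131, 253, 52], [0.001, 0, 0.441]], [1, [131, 253, 52], [0.001, 0, 0.441]]]}}

```text
time_s: 1.1
tcp_pos: [0.41, 0.167, 0.1512]
eef_rot: [-179.9, 0.0, -75.9]
contact_force: [0.1, 0.2, -0.8]
gripper_width: 0.0878
gripper_force: 0.0
```

```bash
python3 -c "
from h import *
print(delta(B['gold'],.055,DY));s=r.get_state();print(s)
p,d=r.capture('scene');cv2.imwrite('pics/s1.png',cv2.resize(p[60:300,150:430,::-1],None,fx=2.4,fy=2.4))"
```

```text
(array([ 0.6018,  1.5603, 96.2121]), array([-0.0021,  0.0007,  0.0005]))
{'time_s': 1.1, 'joints': array([ 47.8662,   0.5594, -31.6972,   0.04  , -57.6212, -33.7578]), 'qd': array([ 0.5154,  0.9267,  0.9142,  0.021 ,  0.0271, -0.1525]), 'joint_torque': array([ -0.3834, -28.0351,  25.5089,   6.1405,  -0.0883,   0.0171]), 'tcp_pos': array([0.41  , 0.167 , 0.1512]), 'eef_rot': array([-179.8797,    0.0398,  -75.8702]), 'contact_force': array([ 0.0604,  0.1997, -0.7769]), 'moment': array([ 0.0262, -0.0839, -0.0193]), 'gripper_force': 0.0, 'gripper_width': 0.08778428666547967}
```

View pics/s1.png

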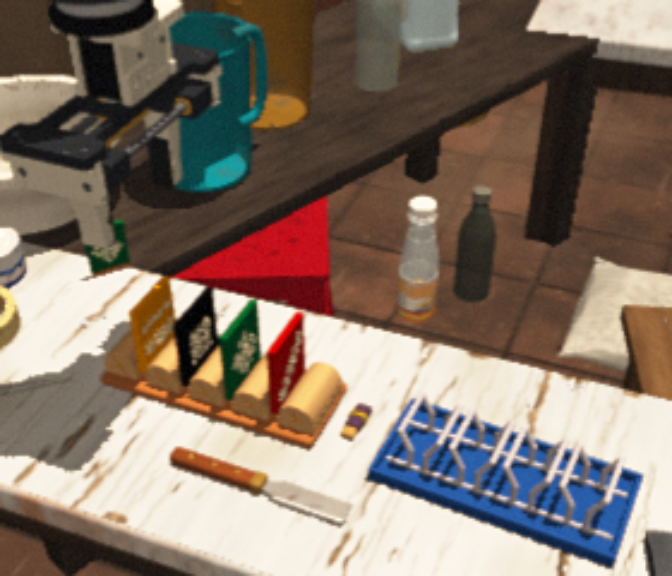

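The crop shows the gripper near (130,190) above and left of the gold board, whose top is at (153,290). I'll check where the TCP should project.

```bash
python3 -c "
from h import *
s=r.get_state();R=Ro.from_euler('xyz',s['eef_rot'],degrees=True);t=s['tcp_pos']
P=[t]+[t+R.apply([0,y/1000,0]) for y in(-65,-44,44,65)]
print(s['time_s'],t)
for n in('scene','top'):
    q=proj(n,P);print(n,q);p,d=r.capture(n);im=np.ascontiguousarray(p[...,::-1]);
    for x,y in q: cv2.circle(im,(int(round(x)),int(round(y))),1,(255,0,255),-1)
    x,y=map(int,q[0]);cv2.imwrite(f'pics/z{n}.png',cv2.resize(im[max(0,y-90):y+90,max(0,x-90):x+90],None,fx=2.2,fy=2.2))
a,b=[cv2.imread(f'pics/z{n}.png') for n in('scene','top')];cv2.imwrite('pics/z.png',np.hstack([a[:390,:390],b[:390,:390]]))
"
```

```text
1.15 [0.4101 0.1673 0.1511]
scene [[207.8041 157.6049]
 [223.8585 142.0248]
 [218.8581 146.8789]
 [195.8922 169.1561]
 [189.8743 174.989 ]]
top [[210.2629 236.1309]
 [202.8419 202.0949]
 [205.2108 212.9698]
 [215.4372 259.8069]
 [217.9504 271.2905]]
```

View pics/z.png

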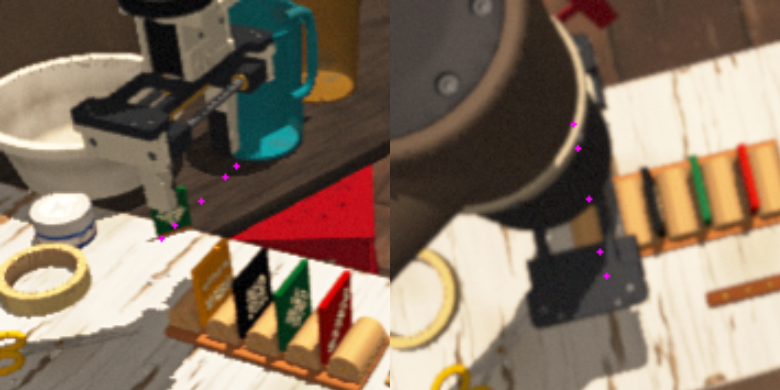

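The magenta dots are the predicted tips. The visible finger ends look about 10-20 px away from them, at left crop (160,208) against (168,232). I'll use depth to settle it.

```bash
python3 -c "
from h import *
s=r.get_state();R=Ro.from_euler('xyz',s['eef_rot'],degrees=True);t=s['tcp_pos'];print(t)
for n in('scene','top'):
    p,d=r.capture(n);C=cloud(n,d);q=R.inv().apply(C.reshape(-1,3)-t)*1000
    m=(d.ravel()>0)&(abs(q[:,0])<60)&(abs(q[:,1])<120)&(q[:,2]<40)&(q[:,2]>-140)
    A=q[m];print(n,len(A))
    for z0 in range(-140,40,10):
        b=A[(A[:,2]>=z0)&(A[:,2]<z0+10)]
        if len(b)>3: print(z0,len(b),b.min(0)[:2],b.max(0)[:2],np.median(b,0)[:2])
"
```

```text
[0.4099 0.1673 0.1508]
scene 3359
-140 846 [-40.3389 -96.592 ] [37.8741 96.704 ] [11.0116 43.7286]
-130 650 [-41.4055 -96.7392] [39.0054 98.4241] [22.9824 34.1289]
-120 418 [-40.1682 -95.6859] [39.1594 95.7179] [22.5959 53.5145]
-110 506 [-40.1636 -88.8873] [38.8164 90.1772] [27.698  20.4514]
-100 323 [-39.8596 -87.4212] [38.3472 90.6652] [17.3912 86.7307]
-90 54 [-36.7276 -84.0837] [36.6059 89.074 ] [ -3.1474 -47.4504]
-80 43 [-12.1739 -63.2908] [10.8554 65.8721] [  8.4594 -48.4135]
-70 110 [-12.3221 -61.2756] [10.8907 66.7589] [  5.6134 -43.5578]
-60 118 [-11.9067 -58.4509] [10.7513 63.2754] [ 4.188  46.2073]
-50 108 [-12.2518 -60.179 ] [11.5434 61.7628] [ 4.5498 46.9876]
-40 121 [-13.4931 -59.5427] [10.9827 61.1569] [ 4.3988 47.7372]
-30 62 [-12.0696 -56.8833] [ 9.9785 60.0086] [  2.2175 -43.8592]
top 2212
-140 1379 [-38.5155 -94.192 ] [39.474  97.6005] [ 3.968  77.9891]
-130 108 [-33.0386 -90.8048] [39.6892 97.5719] [24.6197 58.9293]
-120 532 [-37.9891 -88.2297] [39.6451 94.5343] [ 5.4183 56.5322]
-110 174 [-31.0802 -86.7532] [39.7847 88.0097] [28.3154 27.5433]
-100 19 [ 34.313 -86.928] [39.7564 89.0804] [ 37.786  -47.6443]
```

Laterally the tool is centred. The finger tips and the body both sit about 25 mm higher than the reported TCP implies. I'll descend part-way and re-measure.

>>> {"name": "carry_out", "arguments": {"deltas": [[1, [0.6, 1.5, 15], [-0.002, 0, 0]], [1, [0.6, 1.5, 35], [-0.002, 0, 0]], [1, [0.6, 1.5, 55], [-0.002, 0, 0]], [1, [0.6, 1.5, 75], [-0.002, 0, 0]], [1, [0.6, 1.5, 90], [-0.002, 0, 0]], [1, [0.6, 1.5, 96], [-0.002, 0, 0]], [1, [0.6, 1.5, 96], [-0.002, 0, 0]], [1, [0.6, 1.5, 96], [-0.002, 0, 0]]]}}

```text
time_s: 2.15
tcp_pos: [0.4086, 0.1659, 0.0552]
eef_rot: [180.0, 0.0, -75.9]
contact_force: [0.2, -0.3, 0.1]
gripper_width: 0.0873
gripper_force: 0.0
```

```bash
python3 -c "
from h import *
s=r.get_state();R=Ro.from_euler('xyz',s['eef_rot'],degrees=True);t=s['tcp_pos'];print(t,s['contact_force'],delta(B['gold'],.03,DY,s))
p,d=r.capture('scene');C=cloud('scene',d);q=R.inv().apply(C.reshape(-1,3)-t)*1000
m=(d.ravel()>0)&(abs(q[:,0])<16)&(q[:,1]>36)&(q[:,1]<120)&(C.reshape(-1,3)[:,2]>.015)
A=q[m];W=C.reshape(-1,3)[m]
for z0 in range(-110,50,10):
    b=A[(A[:,2]>=z0)&(A[:,2]<z0+10)]
    if len(b)>3: print(z0,len(b),b.min(0),b.max(0))
x,y=proj('scene',[t])[0].astype(int);cv2.imwrite('pics/s2.png',cv2.resize(p[y-70:y+60,x-80:x+80,::-1],None,fx=4,fy=4,interpolation=2))
"
```

```text
[0.4086 0.1659 0.0552] [ 0.2244 -0.34    0.0688] (array([-0.1356, -0.301 , 25.2302]), array([0.0005, 0.0003, 0.0003]))
-110 38 [ -15.2146   87.1772 -107.9181] [  15.336    90.286  -100.0151]
-100 51 [-15.7134  86.949  -99.8206] [ 15.8616  90.2777 -90.161 ]
-90 8 [-15.1727  86.442  -89.8762] [ 11.3996  88.7112 -89.0759]
-70 13 [-11.1773  61.8946 -65.8591] [  9.6334  64.6243 -60.39  ]
-60 47 [-11.4134  43.3712 -59.9357] [ 10.3011  63.2082 -50.0403]
-50 46 [-11.8711  44.0295 -49.9553] [  9.9629  62.6457 -40.1123]
-40 49 [-13.5225  45.2319 -39.6911] [ 10.9954  61.6778 -30.1659]
-30 21 [-11.4792  41.723  -29.9322] [ 10.1144  60.6161 -24.8873]
```

View pics/s2.png

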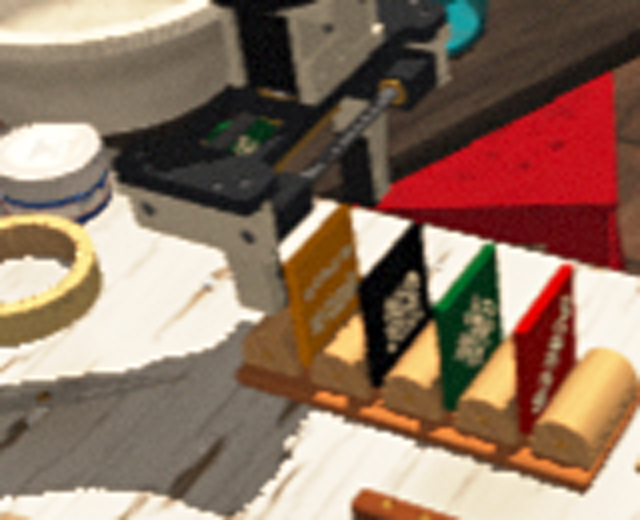

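The fingers straddle the gold board (near finger tip at (260,310), board top at (288,262)-(345,210)). Depth confirms the tip is about 25 mm above the reported TCP, so I'll descend a further 24 mm and then grip.

>>> {"name": "carry_out", "arguments": {"deltas": [[1, [0, 0, 10], [0, 0, 0]], [1, [0, 0, 20], [0, 0, 0]], [1, [0, 0, 24], [0, 0, 0]], [1, [0, 0, 24], [0, 0, 0]], [0.6, [0, 0, 24], [0, 0, 0]], [0.6, [0, 0, 24], [0, 0, 0]], [0.6, [0, 0, 24], [0, 0, 0]], [0.6, [0, 0, 24], [0, 0, 0]], [0.6, [0, 0, 24], [0, 0, 0]], [0.6, [0, 0, 24], [0, 0, 0]]], "squeeze": 15}}

```text
time_s: 3.2
tcp_pos: [0.4083, 0.1656, 0.031]
eef_rot: [180.0, 0.0, -75.9]
contact_force: [-0.4, -0.6, 2.1]
gripper_width: 0.06
gripper_force: 15.0
```

>>> {"name": "carry_out", "arguments": {"deltas": [[0.6, [0, 0, -5], [0, 0, 0]], [0.6, [0, 0, -15], [0, 0, 0]], [0.6, [0, 0, -30], [0, 0, 0]], [0.6, [0, 0, -50], [0, 0, 0]], [0.6, [0, 0, -72], [0, 0, 0]], [0.6, [0, 0, -95], [0, 0, 0]], [0.6, [0, 0, -112], [0, 0, 0]], [0.6, [0, 0, -120], [0, 0, 0]], [0.6, [0, 0, -120], [0, 0, 0]], [0.6, [0, 0, -120], [0, 0, 0]]]}}

```text
time_s: 4.2
tcp_pos: [0.4078, 0.1652, 0.1503]
eef_rot: [179.9, 0.0, -75.9]
contact_force: [-0.5, 0.1, -0.3]
gripper_width: 0.0595
gripper_force: 15.0
```

```bash
python3 -c "
from h import *
s=r.get_state();print(s['tcp_pos'],s['gripper_width'],delta(S['gold'],.15,TY,s))"
```

```text
[0.4078 0.1652 0.1503] 0.0595401025617496 (array([268.9098,   4.6875,   0.2364]), array([0.0017, 0.0002, 0.0486]))
```

>>> {"name": "carry_out", "arguments": {"deltas": [[0.6, [10, 0, 0], [0, 0, 0]], [0.6, [30, 1, 0], [0, 0, 0.005]], [0.6, [60, 1, 0], [0, 0, 0.01]], [0.6, [95, 2, 0], [0, 0, 0.02]], [0.6, [130, 2, 0], [0, 0, 0.03]], [0.6, [165, 3, 0], [0, 0, 0.035]], [0.6, [200, 4, 0], [0.001, 0, 0.04]], [0.6, [230, 4, 0], [0.002, 0, 0.049]], [0.6, [252, 5, 0], [0.002, 0, 0.049]], [0.6, [264, 5, 0], [0.002, 0, 0.049]], [0.6, [269, 5, 0], [0.002, 0, 0.049]], [0.6, [269, 5, 0], [0.002, 0, 0.049]]]}}

```text
time_s: 5.4
tcp_pos: [0.4686, -0.097, 0.1502]
eef_rot: [180.0, 0.0, -78.8]
contact_force: [-0.2, 0.8, -1.1]
gripper_width: 0.06
gripper_force: 15.0
```

```bash
cat > look.py <<'E'
from h import *
import sys
k=sys.argv[1];s=r.get_state();print(s['tcp_pos'],s['eef_rot'],s['gripper_width'],delta(S[k],.065,TY,s))
p,d=r.capture('scene');x,y=proj('scene',[s['tcp_pos']])[0].astype(int)
y0,x0=max(0,y-70),max(0,x-80);cv2.imwrite(f'pics/{sys.argv[2]}.png',cv2.resize(p[y0:y0+140,x0:x0+170,::-1],None,fx=4,fy=4,interpolation=2))
E
python3 look.py gold s3
```

```text
[ 0.4686 -0.097   0.1502] [179.993    0.0176 -78.7636] 0.06001366692389715 (array([-0.1494, -0.1457, 85.1911]), array([ 0.0001,  0.0003, -0.0011]))
```

View pics/s3.png

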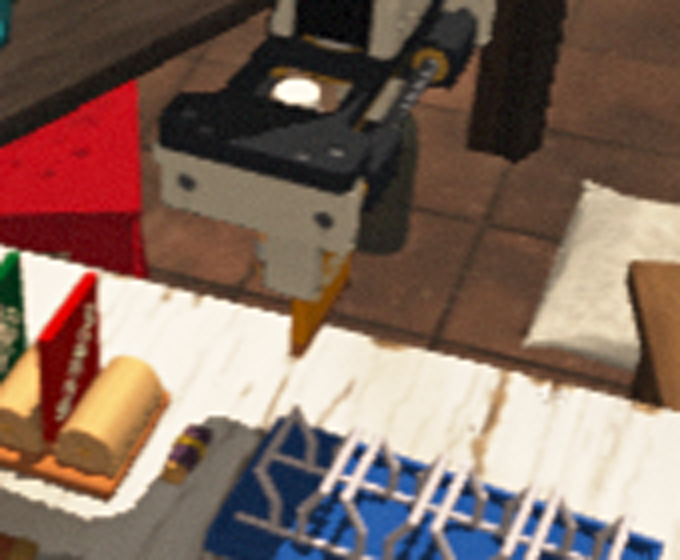

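The gold board hangs upright from the fingers (bottom near corner at (293,355)) above the leftmost wire slot (~(270,450)). I'll lower it.

>>> {"name": "carry_out", "arguments": {"deltas": [[0.6, [0, 0, 8], [0, 0, 0]], [0.6, [0, 0, 28], [0, 0, 0]], [0.6, [0, 0, 50], [0, 0, 0]], [0.6, [0, 0, 68], [0, 0, 0]], [0.6, [0, 0, 80], [0, 0, 0]], [0.6, [0, 0, 88], [0, 0, 0]], [0.6, [0, 0, 96], [0, 0, 0]], [0.6, [0, 0, 103], [0, 0, 0]], [0.6, [0, 0, 108], [0, 0, 0]], [0.6, [0, 0, 112], [0, 0, 0]], [0.6, [0, 0, 112], [0, 0, 0]]]}}

```text
time_s: 6.55
tcp_pos: [0.4689, -0.0968, 0.0384]
eef_rot: [-180.0, 0.0, -78.7]
contact_force: [0.7, -2.2, -1.9]
gripper_width: 0.0599
gripper_force: 15.0
```

>>> {"name": "carry_out", "arguments": {"deltas": [[0.6, [0, 0, 4], [0, 0, 0]], [0.6, [0, 0, 8], [0, 0, 0]], [0.6, [0, 0, 11], [0, 0, 0]], [0.6, [0, 0, 12], [0, 0, 0]], [0.6, [0, 0, 12], [0, 0, 0]]]}}

```text
time_s: 7.05
tcp_pos: [0.4689, -0.0967, 0.0265]
eef_rot: [-180.0, 0.0, -78.7]
contact_force: [0.1, -2.6, -3.6]
gripper_width: 0.0602
gripper_force: 15.0
```

```bash
python3 look.py gold s4
```

```text
[ 0.4689 -0.0967  0.0265] [-179.9642    0.0104  -78.7189] 0.060179184893652024 (array([  0.0412,   0.2024, -38.515 ]), array([-0.0006,  0.0002, -0.0003]))
```

View pics/s4.png

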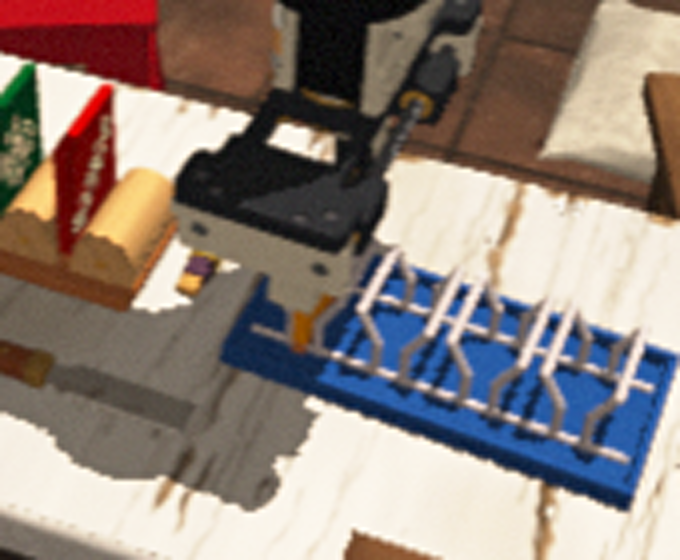

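The gold board is in the leftmost slot (~(300,330)), between its wires. I'll release it, go up and move to black.

>>> {"name": "carry_out", "arguments": {"deltas": [[0.75, [0, 0, 0], [0, 0, 0]], [1, [0, 0, 0], [0, 0, 0]], [1, [0, 0, 0], [0, 0, 0]], [1, [0, 0, 0], [0, 0, 0]], [1, [0, 0, -10], [0, 0, 0]], [1, [0, 0, -35], [0, 0, 0]], [1, [0, 0, -70], [0, 0, 0]], [1, [0, 0, -105], [0, 0, 0]], [1, [0, 0, -120], [0, 0, 0]], [1, [0, 0, -120], [0, 0, 0]]]}}

```text
time_s: 8.1
tcp_pos: [0.4706, -0.0966, 0.1502]
eef_rot: [-179.6, -0.0, -78.7]
contact_force: [0.3, 0.5, -0.5]
gripper_width: 0.0879
gripper_force: 0.0
```

```bash
python3 -c "
from h import *
print(delta(B['black'],.15,DY))
p,d=r.capture('scene');C=cloud('scene',d);print(proj('scene',[np.r_[S['gold'],.085]]))
m=(C[...,2]>.06)&(C[...,2]<.1)&(C[...,1]<-.05)&(C[...,1]>-.14)&(abs(C[...,0]-.47)<.05)
A=C[m];print(len(A),A.mean(0),A.min(0),A.max(0),cv2.minAreaRect(A[:,:2].astype(np.float32)*1000))"
```

```text
(array([-225.1827,    6.9191,    0.0713]), array([-0.0068, -0.0005, -0.0487]))
[[330.2584 218.538 ]]
198 [ 0.4637 -0.1001  0.0765] [ 0.4388 -0.1069  0.0603] [ 0.5005 -0.0894  0.0851] ((469.871337890625, -97.63616180419922), (63.070560455322266, 8.449400901794434), 11.099595069885254)
```

Gold stands well: top at 0.085 m, yaw 11.1°. Next is black.

>>> {"name": "carry_out", "arguments": {"deltas": [[1, [-20, 1, 0], [0, 0, 0]], [1, [-55, 2, 0], [-0.002, 0, -0.01]], [1, [-95, 3, 0], [-0.003, 0, -0.02]], [1, [-135, 4, 0], [-0.004, 0, -0.03]], [1, [-175, 6, 0], [-0.005, 0, -0.04]], [1, [-205, 7, 0], [-0.006, 0, -0.049]], [1, [-220, 7, 0], [-0.007, 0, -0.049]], [1, [-225, 7, 0], [-0.007, 0, -0.049]], [1, [-225, 7, 0], [-0.007, 0, -0.049]], [1, [-225, 7, 0], [-0.007, 0, -0.049]]]}}

```text
time_s: 9.15
tcp_pos: [0.4177, 0.1219, 0.1463]
eef_rot: [179.6, -0.0, -75.9]
contact_force: [-0.5, -0.0, 0.4]
gripper_width: 0.0876
gripper_force: 0.0
```

```bash
python3 -c "
from h import *
print(delta(B['black'],.031,DY))"
```

```text
(array([ -0.5236,  -2.9563, 115.317 ]), array([ 0.007 , -0.0001, -0.0004]))
```

>>> {"name": "carry_out", "arguments": {"deltas": [[1, [-0.5, -3, 10], [0.007, 0, 0]], [1, [-0.5, -3, 30], [0.007, 0, 0]], [1, [-0.5, -3, 40], [0.007, 0, 0]], [1, [-0.5, -3, 40], [0.007, 0, 0]], [1, [-0.5, -3, 40], [0.007, 0, 0]], [1, [-0.5, -3, 40], [0.007, 0, 0]]]}}

```text
time_s: 9.75
tcp_pos: [0.4211, 0.1239, 0.1074]
eef_rot: [-179.9, 0.0, -75.9]
contact_force: [-0.1, 0.3, 1.0]
gripper_width: 0.0877
gripper_force: 0.0
```

```bash
python3 -c "
from h import *
print(delta(B['black'],.031,DY))"
```

```text
(array([ 0.6451,  1.7131, 76.4082]), array([-0.0019,  0.0006, -0.0002]))
```

>>> {"name": "carry_out", "arguments": {"deltas": [[1, [0.6, 1.5, 20], [-0.001, 0, 0]], [1, [0.6, 1.5, 42], [-0.001, 0, 0]], [1, [0.6, 1.5, 62], [-0.001, 0, 0]], [1, [0.6, 1.5, 73], [-0.001, 0, 0]], [1, [0.6, 1.5, 76], [-0.001, 0, 0]], [1, [0.6, 1.5, 76], [-0.001, 0, 0]], [0.6, [0.6, 1.5, 76], [-0.001, 0, 0]], [0.6, [0.6, 1.5, 76], [-0.001, 0, 0]], [0.6, [0.6, 1.5, 76], [-0.001, 0, 0]], [0.6, [0.6, 1.5, 76], [-0.001, 0, 0]], [0.6, [0.6, 1.5, 76], [-0.001, 0, 0]], [0.6, [0.6, 1.5, 76], [-0.001, 0, 0]]]}}

```text
time_s: 10.95
tcp_pos: [0.4195, 0.123, 0.0311]
eef_rot: [-180.0, 0.0, -75.9]
contact_force: [-0.7, -0.6, 5.5]
gripper_width: 0.0599
gripper_force: 15.0
```

>>> {"name": "carry_out", "arguments": {"deltas": [[0.6, [0, 0, -5], [0, 0, 0]], [0.6, [0, 0, -15], [0, 0, 0]], [0.6, [0, 0, -30], [0, 0, 0]], [0.6, [0, 0, -50], [0, 0, 0]], [0.6, [0, 0, -72], [0, 0, 0]], [0.6, [0, 0, -95], [0, 0, 0]], [0.6, [0, 0, -112], [0, 0, 0]], [0.6, [0, 0, -125], [0, 0, 0]], [0.6, [0, 0, -130], [0, 0, 0]], [0.6, [0, 0, -130], [0, 0, 0]]]}}

```text
time_s: 11.95
tcp_pos: [0.4195, 0.123, 0.1616]
eef_rot: [-179.9, 0.1, -75.9]
contact_force: [1.2, -0.9, -0.3]
gripper_width: 0.0599
gripper_force: 15.0
```

```bash
python3 -c "
from h import *
print(delta(S['black'],.16,TY))"
```

```text
(array([270.1065,   8.0131,   1.2344]), array([-0.0014,  0.0012,  0.0487]))
```

>>> {"name": "carry_out", "arguments": {"deltas": [[0.6, [10, 0, 0], [0, 0, 0]], [0.6, [30, 1, 0], [0, 0, 0.005]], [0.6, [60, 2, 0], [0, 0, 0.01]], [0.6, [95, 3, 0], [0, 0, 0.02]], [0.6, [130, 4, 0], [0, 0, 0.03]], [0.6, [165, 5, 0], [0, 0, 0.035]], [0.6, [200, 6, 0], [0, 0, 0.04]], [0.6, [230, 7, 0], [0, 0, 0.049]], [0.6, [253, 8, 0], [0, 0, 0.049]], [0.6, [266, 8, 0], [0, 0, 0.049]], [0.6, [270, 8, 0], [0, 0, 0.049]], [0.6, [270, 8, 0], [0, 0, 0.049]]]}}

```text
time_s: 13.15
tcp_pos: [0.4769, -0.1413, 0.16]
eef_rot: [179.9, 0.0, -78.8]
contact_force: [-0.6, 0.0, -0.9]
gripper_width: 0.0599
gripper_force: 15.0
```

>>> {"name": "carry_out", "arguments": {"deltas": [[0.6, [0, 0, 8], [0, 0, 0]], [0.6, [0, 0, 28], [0, 0, 0]], [0.6, [0, 0, 50], [0, 0, 0]], [0.6, [0, 0, 70], [0, 0, 0]], [0.6, [0, 0, 80], [0, 0, 0]], [0.6, [0, 0, 80], [0, 0, 0]], [0.6, [0, 0, 80], [0, 0, 0]]]}}

```text
time_s: 13.85
tcp_pos: [0.4777, -0.1406, 0.0811]
eef_rot: [-180.0, 0.0, -78.7]
contact_force: [0.3, -0.1, 0.0]
gripper_width: 0.0599
gripper_force: 15.0
```

```bash
python3 -c "
from h import *
s=r.get_state();print(s['tcp_pos'],delta(S['black'],.026,TY))"
```

```text
[ 0.4777 -0.1406  0.0811] (array([ 0.2681,  0.2589, 55.0838]), array([-0.0003,  0.0001,  0.0007]))
```

>>> {"name": "carry_out", "arguments": {"deltas": [[0.6, [0.8, 0, 8], [0, 0, 0]], [0.6, [0.8, 0, 16], [0, 0, 0]], [0.6, [0.8, 0, 24], [0, 0, 0]], [0.6, [0.8, 0, 32], [0, 0, 0]], [0.6, [0.8, 0, 39], [0, 0, 0]], [0.6, [0.8, 0, 46], [0, 0, 0]], [0.6, [0.8, 0, 52], [0, 0, 0]], [0.6, [0.8, 0, 55], [0, 0, 0]], [0.6, [0.8, 0, 55], [0, 0, 0]]]}}

```text
time_s: 14.75
tcp_pos: [0.4772, -0.142, 0.0256]
eef_rot: [180.0, 0.0, -78.7]
contact_force: [-1.3, -0.6, 1.2]
gripper_width: 0.06
gripper_force: 15.0
```

Black has seated with low forces. I'll release it and move up.

>>> {"name": "carry_out", "arguments": {"deltas": [[0.75, [0, 0, 0], [0, 0, 0]], [1, [0, 0, 0], [0, 0, 0]], [1, [0, 0, 0], [0, 0, 0]], [1, [0, 0, 0], [0, 0, 0]], [1, [0, 0, -10], [0, 0, 0]], [1, [0, 0, -35], [0, 0, 0]], [1, [0, 0, -70], [0, 0, 0]], [1, [0, 0, -105], [0, 0, 0]], [1, [0, 0, -120], [0, 0, 0]], [1, [0, 0, -120], [0, 0, 0]], [1, [0, 0, -120], [0, 0, 0]]]}}

```text
time_s: 15.85
tcp_pos: [0.4774, -0.1417, 0.1461]
eef_rot: [-179.9, 0.0, -78.7]
contact_force: [-0.7, -0.6, -0.4]
gripper_width: 0.0873
gripper_force: 0.0
```

```bash
cat > chk.py <<'E'
from h import *
import sys
k=sys.argv[1];p,d=r.capture('scene');C=cloud('scene',d);q=(C[...,:2]-S[k])@np.array([[np.cos(a),-np.sin(a)],[np.sin(a),np.cos(a)]])
m=(C[...,2]>.06)&(C[...,2]<.1)&(abs(q[...,0])<.05)&(abs(q[...,1])<.018);A=C[m]
print(k,len(A),A[:,2].max(),cv2.minAreaRect(A[:,:2].astype(np.float32)*1000),S[k])
if len(sys.argv)>2: print(delta(B[sys.argv[2]],.15,DY))
E
python3 chk.py black green
```

```text
black 191 0.08566659494813178 ((477.2413330078125, -142.88818359375), (61.871421813964844, 8.52066421508789), 10.332498550415039) [ 0.4775 -0.1409]
(array([-225.8604,    2.0055,   -4.4558]), array([ 0.0004,  0.0007, -0.0492]))
```

>>> {"name": "carry_out", "arguments": {"deltas": [[1, [-20, 0, -2], [0, 0, 0]], [1, [-55, 0, -4], [0, 0, -0.01]], [1, [-95, 1, -4], [0, 0, -0.02]], [1, [-135, 1, -4], [0, 0, -0.03]], [1, [-175, 2, -4], [0, 0, -0.04]], [1, [-205, 2, -4], [0, 0, -0.049]], [1, [-220, 2, -4], [0, 0, -0.049]], [1, [-226, 2, -4], [0, 0, -0.049]], [1, [-226, 2, 5], [0, 0, -0.049]], [1, [-226, 2, 20], [0, 0, -0.049]], [1, [-226, 2, 30], [0, 0, -0.049]], [1, [-226, 2, 30], [0, 0, -0.049]]]}}

```text
time_s: 17.1
tcp_pos: [0.4301, 0.078, 0.1138]
eef_rot: [179.8, -0.0, -76.0]
contact_force: [-0.5, -0.1, -0.5]
gripper_width: 0.0876
gripper_force: 0.0
```

>>> {"name": "carry_out", "arguments": {"deltas": [[1, [0, 0, 0], [0, 0, 0]], [1, [0, 0, 0], [0, 0, 0]]]}}

```text
time_s: 17.3
tcp_pos: [0.4316, 0.0793, 0.1161]
eef_rot: [-180.0, 0.0, -75.9]
contact_force: [-0.3, 0.7, -0.2]
gripper_width: 0.0877
gripper_force: 0.0
```

```bash
python3 -c "
from h import *
print(delta(B['green'],.031,DY))"
```

```text
(array([-0.2821,  0.8339, 85.0574]), array([-0.0004,  0.0003, -0.0005]))
```

>>> {"name": "carry_out", "arguments": {"deltas": [[1, [-0.3, 0.8, 20], [0, 0, 0]], [1, [-0.3, 0.8, 45], [0, 0, 0]], [1, [-0.3, 0.8, 68], [0, 0, 0]], [1, [-0.3, 0.8, 81], [0, 0, 0]], [1, [-0.3, 0.8, 85], [0, 0, 0]], [1, [-0.3, 0.8, 85], [0, 0, 0]], [0.6, [-0.3, 0.8, 85], [0, 0, 0]], [0.6, [-0.3, 0.8, 85], [0, 0, 0]], [0.6, [-0.3, 0.8, 85], [0, 0, 0]], [0.6, [-0.3, 0.8, 85], [0, 0, 0]], [0.6, [-0.3, 0.8, 85], [0, 0, 0]], [0.6, [-0.3, 0.8, 85], [0, 0, 0]]]}}

```text
time_s: 18.5
tcp_pos: [0.4307, 0.0797, 0.0311]
eef_rot: [-180.0, 0.0, -75.9]
contact_force: [-1.5, -0.1, 6.4]
gripper_width: 0.0596
gripper_force: 15.0
```

>>> {"name": "carry_out", "arguments": {"deltas": [[0.6, [0, 0, -5], [0, 0, 0]], [0.6, [0, 0, -15], [0, 0, 0]], [0.6, [0, 0, -30], [0, 0, 0]], [0.6, [0, 0, -50], [0, 0, 0]], [0.6, [0, 0, -72], [0, 0, 0]], [0.6, [0, 0, -95], [0, 0, 0]], [0.6, [0, 0, -112], [0, 0, 0]], [0.6, [0, 0, -125], [0, 0, 0]], [0.6, [0, 0, -130], [0, 0, 0]], [0.6, [0, 0, -130], [0, 0, 0]], [0.6, [0, 0, -130], [0, 0, 0]]]}}

```text
time_s: 19.6
tcp_pos: [0.43, 0.0794, 0.1603]
eef_rot: [180.0, 0.0, -75.9]
contact_force: [-1.1, -0.1, -0.9]
gripper_width: 0.0599
gripper_force: 15.0
```

```bash
python3 -c "
from h import *
print(delta(S['green'],.16,TY))"
```

```text
(array([270.2105,   9.7331,   0.1807]), array([0.0007, 0.0004, 0.0486]))
```

>>> {"name": "carry_out", "arguments": {"deltas": [[0.6, [10, 0, 0], [0, 0, 0]], [0.6, [30, 1, 0], [0, 0, 0.005]], [0.6, [60, 2, 0], [0, 0, 0.01]], [0.6, [95, 3, 0], [0, 0, 0.02]], [0.6, [130, 5, 0], [0, 0, 0.03]], [0.6, [165, 6, 0], [0, 0, 0.035]], [0.6, [200, 8, 0], [0, 0, 0.04]], [0.6, [230, 9, 0], [0, 0, 0.049]], [0.6, [253, 10, 0], [0, 0, 0.049]], [0.6, [266, 10, 0], [0, 0, 0.049]], [0.6, [271, 10, 0], [0, 0, 0.049]], [0.6, [271, 10, 0], [0, 0, 0.049]]]}}

```text
time_s: 20.8
tcp_pos: [0.4864, -0.186, 0.1601]
eef_rot: [179.9, 0.0, -78.8]
contact_force: [-0.9, 0.7, -1.0]
gripper_width: 0.06
gripper_force: 15.0
```

>>> {"name": "carry_out", "arguments": {"deltas": [[0.6, [0, 0, 8], [0, 0, 0]], [0.6, [0, 0, 28], [0, 0, 0]], [0.6, [0, 0, 50], [0, 0, 0]], [0.6, [0, 0, 70], [0, 0, 0]], [0.6, [0, 0, 80], [0, 0, 0]], [0.6, [0, 0, 80], [0, 0, 0]], [0.6, [0, 0, 80], [0, 0, 0]]]}}

```text
time_s: 21.5
tcp_pos: [0.4871, -0.1854, 0.0811]
eef_rot: [-180.0, -0.0, -78.7]
contact_force: [-0.0, -0.1, -0.3]
gripper_width: 0.06
gripper_force: 15.0
```

```bash
python3 -c "
from h import *
s=r.get_state();print(s['tcp_pos'],delta(S['green'],.026,TY))"
```

```text
[ 0.4871 -0.1854  0.0811] (array([-0.4916,  0.7471, 55.1319]), array([-0.0003, -0.    ,  0.0007]))
```

>>> {"name": "carry_out", "arguments": {"deltas": [[0.6, [0.3, 0.5, 8], [0, 0, 0]], [0.6, [0.3, 0.5, 16], [0, 0, 0]], [0.6, [0.3, 0.5, 24], [0, 0, 0]], [0.6, [0.3, 0.5, 32], [0, 0, 0]], [0.6, [0.3, 0.5, 39], [0, 0, 0]], [0.6, [0.3, 0.5, 46], [0, 0, 0]], [0.6, [0.3, 0.5, 52], [0, 0, 0]], [0.6, [0.3, 0.5, 55], [0, 0, 0]], [0.6, [0.3, 0.5, 55], [0, 0, 0]]]}}

```text
time_s: 22.4
tcp_pos: [0.4862, -0.1863, 0.0256]
eef_rot: [180.0, 0.0, -78.7]
contact_force: [-1.2, 1.9, 3.1]
gripper_width: 0.0599
gripper_force: 15.0
```

>>> {"name": "carry_out", "arguments": {"deltas": [[0.75, [0, 0, 0], [0, 0, 0]], [1, [0, 0, 0], [0, 0, 0]], [1, [0, 0, 0], [0, 0, 0]], [1, [0, 0, 0], [0, 0, 0]], [1, [0, 0, -10], [0, 0, 0]], [1, [0, 0, -35], [0, 0, 0]], [1, [0, 0, -70], [0, 0, 0]], [1, [0, 0, -105], [0, 0, 0]], [1, [0, 0, -124], [0, 0, 0]], [1, [0, 0, -124], [0, 0, 0]], [1, [0, 0, -124], [0, 0, 0]]]}}

```text
time_s: 23.5
tcp_pos: [0.4864, -0.1861, 0.1504]
eef_rot: [-179.9, 0.0, -78.7]
contact_force: [-0.0, -0.3, -0.6]
gripper_width: 0.0877
gripper_force: 0.0
```

```bash
python3 chk.py green red
```

```text
green 182 0.08644023283102194 ((485.62176513671875, -186.25177001953125), (60.47240447998047, 8.32738208770752), 10.989492416381836) [ 0.4863 -0.1851]
(array([-226.3512,   -0.2039,   -0.2641]), array([ 0.    ,  0.0006, -0.0493]))
```

>>> {"name": "carry_out", "arguments": {"deltas": [[1, [-20, 0, 0], [0, 0, 0]], [1, [-55, 0, 0], [0, 0, -0.01]], [1, [-95, 0, 0], [0, 0, -0.02]], [1, [-135, 0, 0], [0, 0, -0.03]], [1, [-175, 0, 0], [0, 0, -0.04]], [1, [-205, 0, 0], [0, 0, -0.049]], [1, [-220, 0, 0], [0, 0, -0.049]], [1, [-226, 0, 0], [0, 0, -0.049]], [1, [-226, 0, 10], [0, 0, -0.049]], [1, [-226, 0, 25], [0, 0, -0.049]], [1, [-226, 0, 34], [0, 0, -0.049]], [1, [-226, 0, 34], [0, 0, -0.049]]]}}

```text
time_s: 24.75
tcp_pos: [0.4409, 0.0342, 0.1138]
eef_rot: [179.8, -0.0, -76.0]
contact_force: [-0.0, -0.7, 0.1]
gripper_width: 0.0877
gripper_force: 0.0
```

>>> {"name": "carry_out", "arguments": {"deltas": [[1, [0, 0, 0], [0, 0, 0]], [1, [0, 0, 0], [0, 0, 0]]]}}

```text
time_s: 24.95
tcp_pos: [0.4424, 0.0353, 0.116]
eef_rot: [-180.0, 0.0, -75.9]
contact_force: [0.8, 0.7, 1.0]
gripper_width: 0.0877
gripper_force: 0.0
```

```bash
python3 -c "
from h import *
print(delta(B['red'],.031,DY))"
```

```text
(array([-0.804 ,  0.5014, 85.0488]), array([-0.0005,  0.0003, -0.0005]))
```

>>> {"name": "carry_out", "arguments": {"deltas": [[1, [-0.8, 0.5, 20], [0, 0, 0]], [1, [-0.8, 0.5, 45], [0, 0, 0]], [1, [-0.8, 0.5, 68], [0, 0, 0]], [1, [-0.8, 0.5, 81], [0, 0, 0]], [1, [-0.8, 0.5, 85], [0, 0, 0]], [1, [-0.8, 0.5, 85], [0, 0, 0]], [0.6, [-0.8, 0.5, 85], [0, 0, 0]], [0.6, [-0.8, 0.5, 85], [0, 0, 0]], [0.6, [-0.8, 0.5, 85], [0, 0, 0]], [0.6, [-0.8, 0.5, 85], [0, 0, 0]], [0.6, [-0.8, 0.5, 85], [0, 0, 0]], [0.6, [-0.8, 0.5, 85], [0, 0, 0]]]}}

```text
time_s: 26.15
tcp_pos: [0.4417, 0.0363, 0.0311]
eef_rot: [-180.0, 0.0, -75.9]
contact_force: [-1.1, 0.8, 5.5]
gripper_width: 0.0599
gripper_force: 15.0
```

>>> {"name": "carry_out", "arguments": {"deltas": [[0.6, [0, 0, -5], [0, 0, 0]], [0.6, [0, 0, -15], [0, 0, 0]], [0.6, [0, 0, -30], [0, 0, 0]], [0.6, [0, 0, -50], [0, 0, 0]], [0.6, [0, 0, -72], [0, 0, 0]], [0.6, [0, 0, -95], [0, 0, 0]], [0.6, [0, 0, -112], [0, 0, 0]], [0.6, [0, 0, -125], [0, 0, 0]], [0.6, [0, 0, -130], [0, 0, 0]], [0.6, [0, 0, -130], [0, 0, 0]], [0.6, [0, 0, -130], [0, 0, 0]]]}}

```text
time_s: 27.25
tcp_pos: [0.4409, 0.036, 0.1603]
eef_rot: [180.0, 0.0, -75.9]
contact_force: [-0.2, -0.4, -0.8]
gripper_width: 0.0602
gripper_force: 15.0
```

```bash
python3 -c "
from h import *
print(delta(S['red'],.16,TY))"
```

```text
(array([270.4083,  11.9295,   0.1514]), array([0.0008, 0.0004, 0.0486]))
```

>>> {"name": "carry_out", "arguments": {"deltas": [[0.6, [10, 0, 0], [0, 0, 0]], [0.6, [30, 1, 0], [0, 0, 0.005]], [0.6, [60, 2, 0], [0, 0, 0.01]], [0.6, [95, 4, 0], [0, 0, 0.02]], [0.6, [130, 6, 0], [0, 0, 0.03]], [0.6, [165, 7, 0], [0, 0, 0.035]], [0.6, [200, 9, 0], [0, 0, 0.04]], [0.6, [230, 10, 0], [0, 0, 0.049]], [0.6, [253, 11, 0], [0, 0, 0.049]], [0.6, [266, 12, 0], [0, 0, 0.049]], [0.6, [271, 12, 0], [0, 0, 0.049]], [0.6, [271, 12, 0], [0, 0, 0.049]]]}}

```text
time_s: 28.45
tcp_pos: [0.4954, -0.2299, 0.16]
eef_rot: [179.9, 0.0, -78.8]
contact_force: [0.6, 0.2, 0.2]
gripper_width: 0.0599
gripper_force: 15.0
```

>>> {"name": "carry_out", "arguments": {"deltas": [[0.6, [0, 0, 8], [0, 0, 0]], [0.6, [0, 0, 28], [0, 0, 0]], [0.6, [0, 0, 50], [0, 0, 0]], [0.6, [0, 0, 70], [0, 0, 0]], [0.6, [0, 0, 80], [0, 0, 0]], [0.6, [0, 0, 80], [0, 0, 0]], [0.6, [0, 0, 80], [0, 0, 0]]]}}

```text
time_s: 29.15
tcp_pos: [0.4961, -0.2293, 0.0812]
eef_rot: [-180.0, -0.0, -78.7]
contact_force: [-0.2, 0.1, -0.2]
gripper_width: 0.0599
gripper_force: 15.0
```

```bash
python3 -c "
from h import *
s=r.get_state();print(s['tcp_pos'],delta(S['red'],.026,TY))"
```

```text
[ 0.4961 -0.2293  0.0812] (array([-0.3234,  0.9969, 55.1537]), array([-0.0003, -0.0001,  0.0007]))
```

>>> {"name": "carry_out", "arguments": {"deltas": [[0.6, [0.2, 0.8, 8], [0, 0, 0]], [0.6, [0.2, 0.8, 16], [0, 0, 0]], [0.6, [0.2, 0.8, 24], [0, 0, 0]], [0.6, [0.2, 0.8, 32], [0, 0, 0]], [0.6, [0.2, 0.8, 39], [0, 0, 0]], [0.6, [0.2, 0.8, 46], [0, 0, 0]], [0.6, [0.2, 0.8, 52], [0, 0, 0]], [0.6, [0.2, 0.8, 55], [0, 0, 0]], [0.6, [0.2, 0.8, 55], [0, 0, 0]]]}}

```text
time_s: 30.05
tcp_pos: [0.4948, -0.2301, 0.0257]
eef_rot: [180.0, 0.0, -78.7]
contact_force: [-1.2, 0.7, 3.5]
gripper_width: 0.0599
gripper_force: 15.0
```

>>> {"name": "carry_out", "arguments": {"deltas": [[0.75, [0, 0, 0], [0, 0, 0]], [1, [0, 0, 0], [0, 0, 0]], [1, [0, 0, 0], [0, 0, 0]], [1, [0, 0, 0], [0, 0, 0]], [1, [0, 0, -10], [0, 0, 0]], [1, [0, 0, -35], [0, 0, 0]], [1, [0, 0, -70], [0, 0, 0]], [1, [0, 0, -105], [0, 0, 0]], [1, [0, 0, -140], [0, 0, 0]], [1, [0, 0, -150], [0, 0, 0]], [1, [0, 0, -150], [0, 0, 0]]]}}

```text
time_s: 31.15
tcp_pos: [0.4961, -0.2302, 0.1782]
eef_rot: [-179.8, -0.1, -78.7]
contact_force: [0.5, 0.3, -0.2]
gripper_width: 0.0871
gripper_force: 0.0
```

```bash
for k in gold black green red; do python3 chk.py $k; done; python3 look.py red s9; python3 -c "
import cv2
from h import *
p,d=r.capture('scene');cv2.imwrite('pics/s10.png',cv2.resize(p[150:300,280:440,::-1],None,fx=4,fy=4))"
```

```text
gold 204 0.08617268141433686 ((468.5443115234375, -97.56404876708984), (60.13576889038086, 8.43875503540039), 11.779038429260254) [ 0.4687 -0.0968]
black 191 0.08557622796539652 ((476.2579040527344, -142.61593627929688), (60.08368682861328, 8.411186218261719), 11.368834495544434) [ 0.4775 -0.1409]
green 182 0.08575878847200537 ((485.9986877441406, -186.29672241210938), (62.509700775146484, 8.420822143554688), 10.881077766418457) [ 0.4863 -0.1851]
red 167 0.0865695695385027 ((494.2848815917969, -230.66676330566406), (61.174407958984375, 7.873874664306641), 10.935980796813965) [ 0.4951 -0.2292]
[ 0.4941 -0.2298  0.1743] [179.8761   0.0756 -78.7261] 0.08762247651135009 (array([ -0.2001,  -1.3817, 109.2915]), array([ 0.0022,  0.0013, -0.0005]))
```

View pics/s10.png

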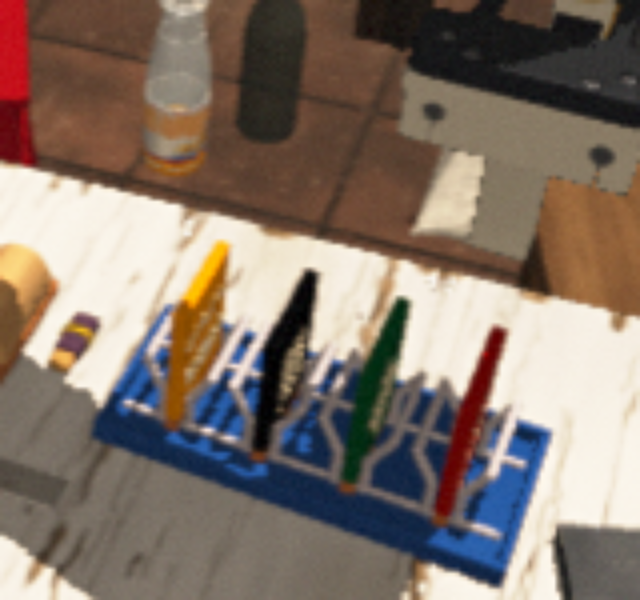

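All four boards stand upright in the tray slots in the order gold, black, green, red (bases at (172,425), (260,455), (347,488), (440,520)), and the gripper is clear above them. I'll hand the job in.

```bash
python3 -c "
from plant import r
print(r.close_job())"
```

```text
the job is handed in; nothing more can be done
None
```

I moved all four samples to the polishing tray in their original order (gold, black, green, red from left to right), each lowered fully into its own slot and standing upright and square, and handed the job in at about 31 s of the 93 s allowed; no verdict was shown.

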